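# Fit a new water filter cartridge through the sprung shutters

## Robot

A 6-joint arm with a two-finger parallel gripper is mounted at the origin on a cart in front of the work surface, level with it; the furniture and walls round the work are solid. World frame = base frame: x ahead of the robot, y to its left, z up, the work surface at z = 0. Lengths are in mm, angles in rad, forces in N, time in s.
With the tool pointing down it reaches from about 350 to 775 mm from the base axis. Payload 7.3 kg.
Tool frame: the origin (TCP) lies at the very end of the fingers, on their centre line; the grasp point (between the pads) lies 19 mm behind it (bot.grasp_offset is the distance from the TCP to the grasp point, in mm); z points along the fingers, y is the line along which they close (so a half turn about z gives the same grasp; the last joint's range is limited). The gripper opens to 92 mm and grips with 3 to 60 N. Pads are 19 mm wide; open, the fingers measure 130 mm over their backs; the gripper's body (75 mm by 190 mm) begins 47 mm behind the grasp point.
Start: joints at [1.148, 0.342, 1.524, -0, 1.275, -0.146], TCP at [143.456, 505.04, 226.741] pointing down, gripper open.
Joint ranges: [-2.53, 2.53], [-0.77, 2.02], [0.04, 2.7], [-1, 4.14], [0.28, 2.66], [-3.11, 3.11]. Speed limits (rad/s): [2.57, 2.57, 3.14, 3.14, 3.14, 3.14].

## Interface

Orientations are given as a rotation vector (axis times angle).
In Python, from station import bot, status, cams, ticket, spotter gives the robot as it stands. Calls block until the motion is done:
- bot.reach(position, orientation): joint-space move of the TCP to a pose.
- bot.move_l(position, rotation=None, feed=150, until_force=None): straight line of the TCP; rotation=None keeps the orientation; feed is the mean speed in mm/s. With until_force (N) it stops when the force on the tool has changed by that much, and returns True; else False.
- bot.move_j(angles): joint-space move.
- bot.command_gripper(opening, effort=None): finger opening in mm; effort is the grip in N (None keeps the last); returns when the fingers have stopped.
- bot.dwell(seconds).
- bot.ik(position, orientation): joint angles nearest the present ones, or None.
- status.read_state(): the state.
- cams.capture(name): name is "side" or "top"; returns the picture (384x512x3 uint8, red, green, blue); there is no depth.
- cams.calibration(name): a dict with "mtx" (3x3 intrinsics, pixels), "R" (3x3) and "t" (3): a world point X has camera coordinates R X + t. Camera axes: x right, y down, z forward; pixel columns grow to the right and rows downward; lengths in mm; the calibration is good to about 2 mm. A picture is of the moment at which its call begins. calibration takes no time and is no camera call.
A pose or a line that the arm cannot do raises bot.MotionError and nothing moves.
- ticket.finish_job(): hands the job in; it is judged then, once.
Trained networks look in the newest picture that a camera, given by its name, has taken for a name from the list of things; names that differ only in an ending like _2 or _b are one class to them, and where a whole thing is asked for, a point or a joint stands for the part that bears it (a point fixed in the world has none). Each returns a list of dicts, best first, with "score" (0 to 1); they miss things now and then, are a little off and sometimes report something else, mostly with a low value. They report only what shows in the picture. A call takes as long as a camera call. They do not tell look-alikes from the thing itself.
- spotter.spot_in(camera, name): "extent" ([left, top, right, bottom] in pixels, round what is visible of it).
The state is a dict: "clock": time; "q": joint angles; "qvel": joint speeds; "joint_torque": joint torques, N m; "tcp_pos": TCP position; "ee_rot": TCP orientation; "wrist_force": force on the tool from outside, world axes, zero at the start; "wrist_torque": the same for the moment, N m; "opening": finger opening in mm; "grip_force": force on a finger pad.
Only numpy, scipy, OpenCV 4.12 (cv2) and the standard library are available. Lean on these libraries where they do the work, as an engineer would, in place of code of your own. Each camera call takes 0.05 s, during which the arm holds its last target. There are 200 camera calls.

## Task

Fit the new filter cartridge into the water filter unit: set its tapered nose into the mouth on top, then push it down through the two sprung shutters, gently and without forcing it, until you feel the catches inside snap over it and it stays down by itself. Come away so that both shutters spring shut above it, and leave the tumbler, the tin and the bowl undisturbed.

Things in the scene. Friction and masses are not known exactly. Their poses are not given: they have to be found in the camera images.
- cartridge: new filter cartridge, loose, standing upright on its tapered nose: block 66 (own x) x 44 (own y) x 70 mm tall, pale grey with blue cap, 0.08-0.17 kg. Origin: centre of its underside, z up. The nose widens from 52 x 26 mm at the underside to 66 x 44 mm at 18 mm height; a catch groove crosses each end (+x, -x) at 24-33 mm height. Half-turn symmetric: either way round fits.
- cartridge_top (a point): centre of the cartridge's flat blue top, 70 mm above its origin: press here. Its two long flanks (own +y and -y) are plain and parallel: grasp across these 44 mm, with the fingertips some 20 mm below the top.
- filter_unit: plumbed-in water filter unit, fixed to the worktop: white box with flat dark top, 134 mm wide (own y), 156 mm deep (own x -72 to +84 mm), 140 mm tall; spout and drip tray on its front (own -x, out to -124 mm). Origin on the worktop under the centre of the mouth, z up, same axes as the mouth.
- mouth (a point): centre of the cartridge mouth, level with the unit's top (rim, 140 mm above the worktop): a rectangle 71 mm (own x) by 49 mm (own y) ringed by a thin blue line, 2.5 mm of clearance all round the cartridge. The shutters lie 5 mm below the rim, the bay below is vertical. Closed fingers fit in to push the cartridge on.
- bay (a point): point on the mouth's axis 40 mm below the rim: middle of the range in which the cartridge's TOP comes to rest once caught. The hidden socket's height was set by the last user: the true rest lies anywhere up to 6 mm above or below this point, to be found by feel. The catches snap there; a hard stop follows 2 mm deeper. Let go before the snap, a valve spring lifts the cartridge up to 16 mm.
- shutter_line (a point): middle of the shutters' seam, 5 mm below the rim. Push needed: up to 6 N to part them with the nose, 0-3 N until the valve spring is met 16 mm above the rest, 4-7 N from there; when the top is 31 mm below the rim the shutters close on the fingers: 7-14 N up to the snap, a steep rise at the stop. A slow press to 18 N seats it; never bear more than 30 N. Let go half way in, it stays put.
- shutter_left (a joint): left shutter leaf (unit's +y side), dark grey, hinged along the mouth's long edge, 27 mm long, sprung: 0 = shut (level), grows to 1.5 rad as it is pushed down into the bay; held near 1.35 rad by the cartridge's flank, springs shut once cartridge and fingers are out of its way
- shutter_right (a joint): right shutter leaf (unit's -y side), same as the left one
- tumbler: clear drinking glass standing to the right of the unit's front, 87 mm across, 142 mm tall, origin at the centre of its underside; leave it standing where it is
- tuna_tin: low round food tin standing between the cartridge and the unit, 86 mm across, 40 mm tall, origin at the centre of its underside; leave it
- white_bowl: small white bowl behind the cartridge, 154 mm across, 62 mm tall, origin at the centre of its underside; leave it
Mind the look-alikes: they are no part of the job. Of the things that look like the cartridge, take the one that is farthest to the robot's right at the start.

How it is judged (in metres and radians):
On the way, in this order (a step that is already met when the one before it is completed fails the run):
1. the cartridge's nose stands in the mouth, upright, and has pushed both shutters open (value of joint each of shutter_left, shutter_right above 0.7 rad and z of cartridge in the frame of mouth below -0.02 m and horizontal distance between cartridge and mouth below 0.008 m), for 0.1 s.
2. the cartridge is down inside, past the shutters, with the fingers withdrawn and both shutters shut above it (value of joint each of shutter_left, shutter_right below 0.1 rad and z of cartridge_top in the frame of mouth below -0.0327 m and horizontal distance between cartridge_top and mouth below 0.008 m), for 0.2 s.
At the end, for the whole second after the job is handed in: the cartridge is held down in the bay by the catches, upright within 0.08 rad, its top more than 32.7 mm below the rim and within 8 mm of the mouth's axis, at rest, and both shutters are shut (under 0.1 rad) (all of step 2 and angle between cartridge's own z axis and vertical below 0.08 rad and linear speed of cartridge below 0.01 m/s); the robot touches nothing.
It fails at once if the cartridge is forced: more than 30 N between it and the filter unit (contact force between cartridge and filter_unit above 30 N).
It fails at once if the robot itself presses on the filter unit with more than 30 N (contact force between any of the arm, the fingers and filter_unit above 30 N).
It fails at once if the tumbler, the tin or the bowl is shifted by more than 20 mm (distance of any of tumbler, tuna_tin, white_bowl from where it was at the start of the episode above 0.02 m).
It also fails if it takes over 53 s, if anything falls off the work surface, if the arm or the gripper's body presses on something with over 40 N, if the wrist force passes 120 N, or if a joint passes its speed limit or range.

## Working session

There is one attempt and no reset: what is moved stays moved. The work goes in short steps, each a Python script; the robot and the scene stay as the last script left them, time stands still between calls to the robot, and variables do not carry over. Pictures are saved under pics/ and viewed, at most 10 in all, crops included, and the job is handed in when it is done.

```bash
mkdir -p pics; ls
python3 - <<'E'
from station import bot,status,cams,ticket,spotter
import cv2,numpy as np
for n in("side","top"):
    im=cams.capture(n); cv2.imwrite(f"pics/{n}0.png",im[:,:,::-1])
    c=cams.calibration(n); print(n,c["mtx"].round(1).tolist(),c["R"].round(4).tolist(),c["t"].round(1).tolist(), (-c["R"].T@c["t"]).round(0))
    for k in("cartridge","filter_unit","tumbler","tuna_tin","white_bowl"):
        print(k,[(np.round(d["extent"]).tolist(),round(d["score"],2)) for d in spotter.spot_in(n,k)])
s=status.read_state();print(s["clock"],s["tcp_pos"],s["ee_rot"],s["wrist_force"])
a=cv2.imread("pics/side0.png");b=cv2.imread("pics/top0.png")
E
```

```text
pics
side [[391.1, 0.0, 266.7], [0.0, 391.1, 190.5], [0.0, 0.0, 1.0]] [[0.8498, -0.5268, 0.0156], [-0.3384, -0.568, -0.7502], [0.4041, 0.6323, -0.661]] [-452.9, 263.6, 1003.9] [  68. -724.  868.]
cartridge [([214.0, 155.0, 238.0, 183.0], 0.75), ([173.0, 149.0, 188.0, 174.0], 0.57), ([312.0, 240.0, 338.0, 255.0], 0.45)]
filter_unit [([269.0, 216.0, 366.0, 301.0], 0.71)]
tumbler [([291.0, 284.0, 335.0, 351.0], 0.87), ([267.0, 220.0, 365.0, 301.0], 0.59)]
tuna_tin [([229.0, 205.0, 256.0, 232.0], 0.94), ([251.0, 143.0, 297.0, 172.0], 0.22)]
white_bowl [([251.0, 143.0, 297.0, 174.0], 0.55)]
top [[398.6, 0.0, 251.9], [0.0, 398.6, 192.0], [0.0, 0.0, 1.0]] [[-0.0148, -0.9998, -0.0142], [-0.9917, 0.0165, -0.1275], [0.1277, 0.0122, -0.9917]] [-4.8, 562.1, 1372.0] [ 382.  -31. 1432.]
cartridge [([132.0, 235.0, 159.0, 254.0], 0.55), ([171.0, 194.0, 189.0, 220.0], 0.52)]
filter_unit [([300.0, 170.0, 351.0, 236.0], 0.82), ([314.0, 191.0, 328.0, 207.0], 0.73)]
tumbler [([346.0, 220.0, 381.0, 249.0], 0.65)]
tuna_tin [([233.0, 213.0, 255.0, 237.0], 0.88), ([299.0, 164.0, 349.0, 238.0], 0.2)]
white_bowl [([170.0, 140.0, 217.0, 182.0], 0.58)]
0.6 [143.44340449 505.02753507 226.72241414] [-4.33401698e-01 -3.11153854e+00 -4.93079858e-05] [ 0.6694606   0.07148081 -0.26096551]
```

View pics/side0.png

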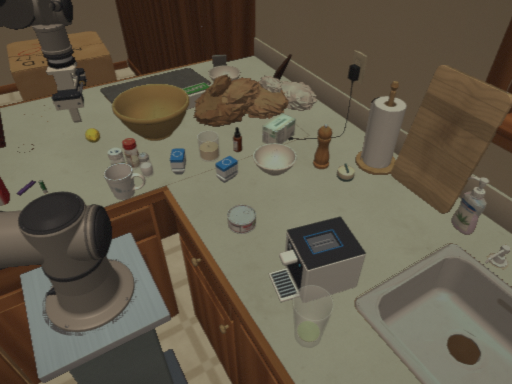

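View pics/top0.png

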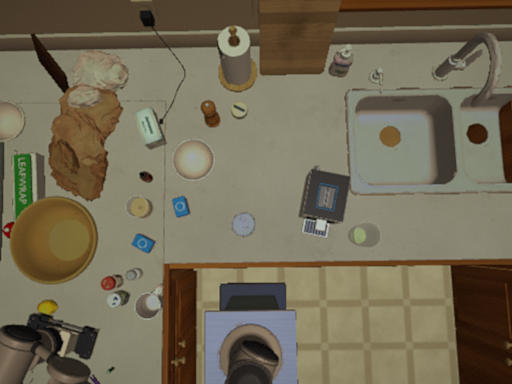

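The side picture shows two blue-capped blocks, at (178,160) and (227,168). In the top picture they are at (143,243) and (181,206). The unit is at side (323,255) / top (326,195), with the tin and tumbler beside it. Robot's right is image right in the top view, so the block at top (181,206) / side (227,168) fits the description. I'll confirm it in one enlarged crop.

Run:
```python
import cv2,numpy as np
a=cv2.imread("pics/side0.png");b=cv2.imread("pics/top0.png")
f=lambda im,x,y,w,h,s:cv2.resize(im[y:y+h,x:x+w],None,fx=s,fy=s,interpolation=cv2.INTER_CUBIC)
r1=np.hstack([f(b,160,185,40,40,7.5),f(b,290,160,70,42+28,300/70)])
r2=np.hstack([f(a,205,145,40,40,7.5),f(a,270,210,100,100,3)])
cv2.imwrite("pics/crop1.png",np.vstack([r1,r2]))
```

```text
(no output)
```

View pics/crop1.png

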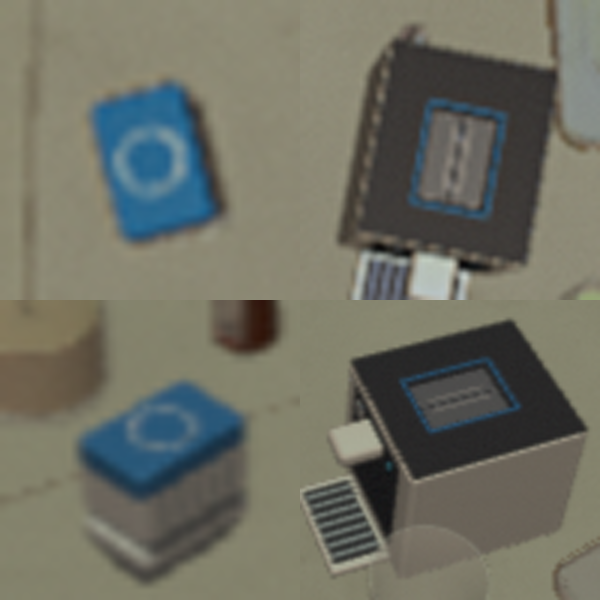

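```bash
cat > h.py <<'E'
from station import bot,status,cams,ticket,spotter
import cv2,numpy as np
from scipy.spatial.transform import Rotation as Ro
def back(n,px,z):
    c=cams.calibration(n); px=np.atleast_2d(px).astype(float)
    d=(np.c_[px,np.ones(len(px))]@np.linalg.inv(c["mtx"]).T)@c["R"]; o=-c["R"].T@c["t"]
    return (o+d*((z-o[2])/d[:,2])[:,None])[:,:2]
def blue(n,im,box,z,s=8):
    x,y,X,Y=box; g=cv2.resize(im[y:Y,x:X],None,fx=s,fy=s,interpolation=cv2.INTER_CUBIC).astype(int)
    m=(g[:,:,2]-g[:,:,0]>22).astype(np.uint8)
    k,l,st,_=cv2.connectedComponentsWithStats(m); i=1+np.argmax(st[1:,4])
    v,u=np.nonzero(l==i)
    px=np.c_[(u+.5)/s-.5+x,(v+.5)/s-.5+y]
    return cv2.minAreaRect(back(n,px,z).astype(np.float32))
def down(yaw): # tool z down, tool y at world angle yaw
    y=np.array([np.cos(yaw),np.sin(yaw),0]);z=np.array([0,0,-1.]);return Ro.from_matrix(np.c_[np.cross(y,z),y,z]).as_rotvec()
E
python3 - <<'E'
from h import *
T=cv2.imread("pics/top0.png")[:,:,::-1];S=cv2.imread("pics/side0.png")[:,:,::-1]
print("cart top",blue("top",T,(165,188,197,225),70)); print("cart side",blue("side",S,(208,150,245,190),70))
print("mouth top",blue("top",T,(305,175,348,220),140)); print("mouth side",blue("side",S,(298,222,350,262),140))
q=back("top",(np.array([[392,40],[557,70],[525,268],[358,240]])-[300,0])/(300/70)+[290,160]-.5,140);print(q)
q=back("side",(np.array([[351,359],[512,321],[587,430],[413,479]])-[300,300])/3+[270,210]-.5,140);print(q)
print("cap corners side",back("side",(np.array([[80,445],[185,380],[243,418],[135,492]])-[0,300])/7.5+[205,145]-.5,70))
for n,z,c in(("top",70,T),):
  print("cap corners top",back("top",np.array([[92,95],[180,80],[217,215],[130,242]])/7.5+[160,185]-.5,70))
for n,k,z in(("top","tumbler",142),("top","tuna_tin",40),("top","white_bowl",62)):
  for d in spotter.spot_in(n,k)[:1]:
    e=d["extent"];print(k,back(n,[(e[0]+e[2])/2,(e[1]+e[3])/2],z))
E
```

```text
cart top ((512.794921875, 234.14434814453125), (67.22848510742188, 46.360538482666016), 14.585665702819824)
cart side ((513.5888061523438, 228.24383544921875), (73.27325439453125, 54.205543518066406), 14.461052894592285)
mouth top ((529.9379272460938, -257.14453125), (63.899147033691406, 85.79631805419922), 77.45342254638672)
mouth side ((533.517578125, -257.28997802734375), (62.7908821105957, 85.15438079833984), 77.72178649902344)
[[ 622.16167369 -210.08300037]
 [ 596.68939197 -335.11376089]
 [ 446.06393253 -304.16785512]
 [ 469.13537266 -179.28224661]]
[[ 478.66534858 -178.58279987]
 [ 625.24982485 -213.68714565]
 [ 597.45725541 -339.88181932]
 [ 449.49044751 -306.9020571 ]]
cap corners side [[479.60782154 242.61420101]
 [542.39864316 262.11223128]
 [551.42970326 223.2597569 ]
 [485.33363274 200.1378026 ]]
cap corners top [[544.24726574 262.83368854]
 [550.53106305 222.29720482]
 [488.03458022 204.88420385]
 [476.30388829 244.67350127]]
tumbler [[ 405.95201331 -370.47741617]]
tuna_tin [[445.78455361  14.99158944]]
white_bowl [[672.08860197 189.47395889]]
```

Run:
```python
from h import *
o=down(np.radians(105)); x,y=514.5,233
bot.reach([x,y,170],o)
bot.move_l([x,y,51],feed=120,until_force=6)
print(status.read_state()["tcp_pos"])
bot.command_gripper(30,25)
s=status.read_state();print(s["opening"],s["grip_force"],s["wrist_force"],s["tcp_pos"],s["clock"])
bot.move_l([x,y,230],feed=150)
im=cams.capture("side");cv2.imwrite("pics/side1.png",im[:,:,::-1])
im=cams.capture("top");cv2.imwrite("pics/top1.png",im[:,:,::-1])
s=status.read_state();print(s["opening"],s["grip_force"],s["wrist_force"],s["tcp_pos"],s["clock"])
c=cams.calibration("side");p=c["mtx"]@(c["R"]@np.array([x,y,220])+c["t"]);u,v=(p[:2]/p[2]).astype(int);print(u,v)
cv2.imwrite("pics/crop2.png",cv2.resize(im[0:1,0:1],(1,1)));I=cv2.imread("pics/side1.png")
cv2.imwrite("pics/crop2.png",cv2.resize(I[max(0,v-60):v+60,u-60:u+60],None,fx=5,fy=5,interpolation=cv2.INTER_CUBIC))
```

```text
[515.01263641 233.21493786  51.74854724]
44.14569349953263 24.74133633862948 [-0.19395391 -0.20869475 -0.20486013] [514.50496108 233.01432413  50.99571327] 4.3917
44.06594455411593 24.74362702545477 [ 0.13944875 -0.17217738 -1.74625911] [514.12231332 232.83716951 229.02431535] 5.8333
223 123
```

View pics/crop2.png

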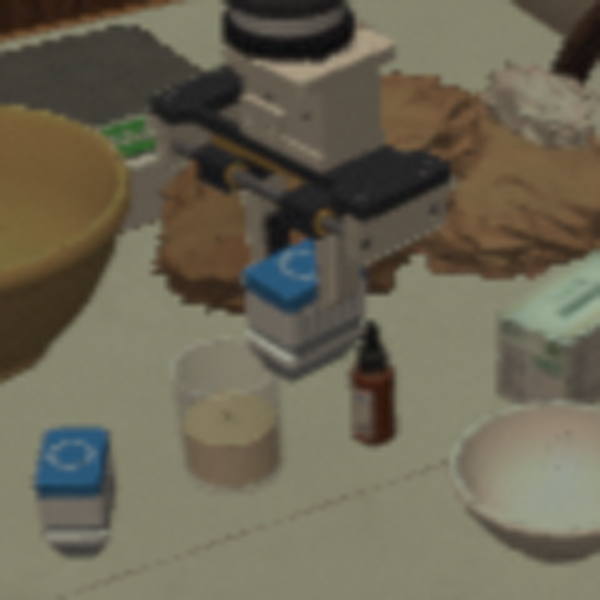

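The cartridge is held upright between the fingers (cap near crop (285,270)), and the look-alike still stands at (72,470). Next I carry it over the mouth.

Run:
```python
from h import *
o=down(np.radians(77.6)); x,y=531.7,-257.2
bot.reach([x,y,235],o)
bot.move_l([x,y,200],feed=100)
bot.dwell(.2)
s=status.read_state();print(s["wrist_force"],s["tcp_pos"],s["clock"],s["opening"])
im=cams.capture("side")[:,:,::-1];im2=cams.capture("top")[:,:,::-1]
f=lambda i,x,y,w,h,s:cv2.resize(i[y:y+h,x:x+w],None,fx=s,fy=s,interpolation=cv2.INTER_CUBIC)
cv2.imwrite("pics/side2.png",im)
cv2.imwrite("pics/crop3.png",np.hstack([f(im,275,190,90,110,5),f(im2,290,150,60,110,5)]))
```

```text
[ 0.37404573 -1.16603537 -0.9574141 ] [ 532.08280854 -257.3351798   200.84807254] 8.3167 43.91773689414461
```

View pics/crop3.png

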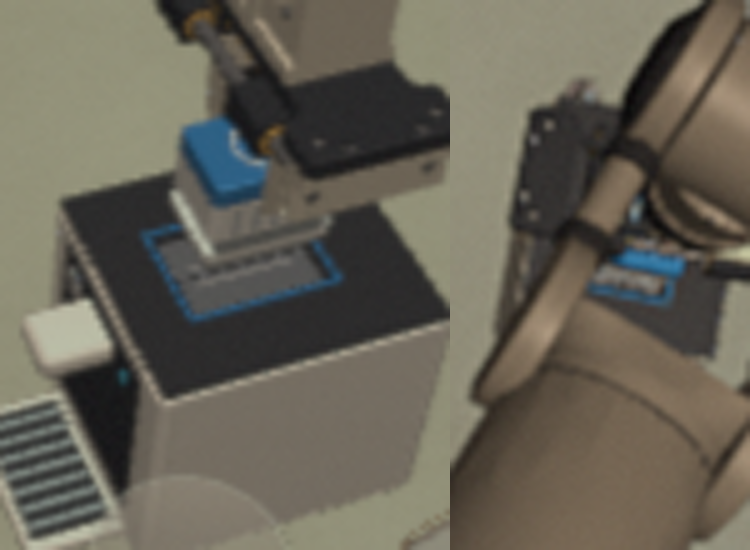

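The nose hovers about 9 mm over the mouth and is aligned with the blue ring (crop ring about (145-340, 225-320)). I lower it in steps and watch the forces.

Run:
```python
from h import *
x,y=531.7,-257.2
for z in (188,182,176,170,165,160,155,150):
    h=bot.move_l([x,y,z],feed=30,until_force=11)
    s=status.read_state();print(z,h,s["wrist_force"].round(1),s["wrist_torque"].round(2),s["tcp_pos"].round(1),round(s["clock"],2))
    if h or np.linalg.norm(s["wrist_force"])>13: break
im=cams.capture("side")[:,:,::-1];im2=cams.capture("top")[:,:,::-1]
f=lambda i,x,y,w,h,s:cv2.resize(i[y:y+h,x:x+w],None,fx=s,fy=s,interpolation=cv2.INTER_CUBIC)
cv2.imwrite("pics/crop4.png",np.hstack([f(im,275,190,90,110,5),f(im2,290,150,60,110,5)]))
```

```text
188 False [ 0.1 -0.2 -0.8] [0.08 0.03 0.03] [ 531.6 -257.2  187.8] 8.97
182 False [ 0.8 -0.3  3.5] [ 0.01 -0.13 -0.08] [ 532.1 -257.4  182.5] 9.32
176 False [ 1.2 -0.7  1.9] [-0.13 -0.2  -0.02] [ 531.8 -257.4  176.1] 9.67
170 False [ 1.7 -1.2  1.5] [-0.25 -0.2   0.01] [ 531.6 -257.2  169.7] 10.02
165 False [ 0.5 -1.3 -0.1] [-0.18 -0.2  -0.  ] [ 531.5 -257.   164.4] 10.33
160 False [ 0.9 -0.5 -1.4] [-0.02 -0.19  0.06] [ 531.4 -256.9  159.4] 10.65
155 False [ 0.3 -2.2 -0.5] [-0.46 -0.16  0.05] [ 531.7 -257.5  154.8] 10.97
150 False [ 1.8 -1.6  0.8] [-0.31 -0.27  0.08] [ 531.8 -257.2  149.9] 11.28
```

View pics/crop4.png

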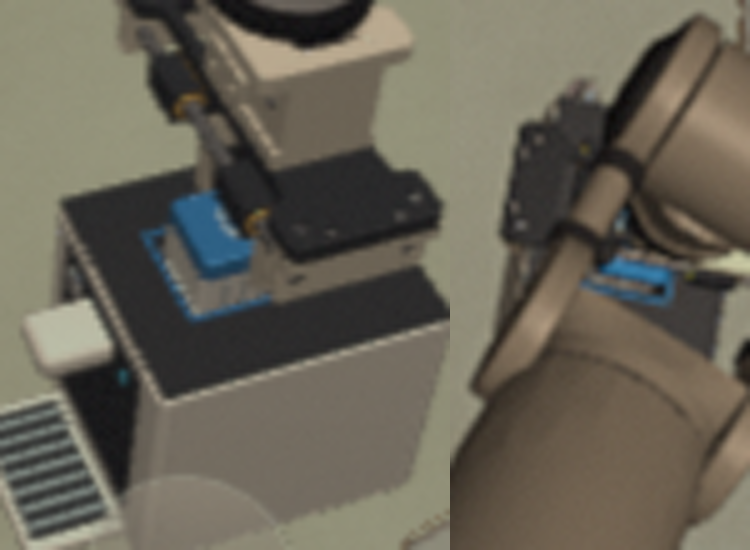

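The cartridge is 41 mm into the mouth with only small lateral force, so both shutters are open. I let go, close the fingers above it and press slowly.

```bash
cat > press.py <<'E'
from h import *
x,y=531.7,-257.2
def log(t,h=None):
    s=status.read_state();print(t,h,s["wrist_force"].round(1),s["wrist_torque"].round(2),s["tcp_pos"].round(1),round(s["clock"],2),round(s["opening"],1),flush=True);return s
E
python3 - <<'E'
from press import *
bot.dwell(.3);bot.command_gripper(62);log("open")
bot.move_l([x,y,190],feed=100);bot.command_gripper(0,20);bot.dwell(.2);f0=log("up")["wrist_force"][2]
for z,fd in [(165,40)]+[(z,20) for z in range(160,119,-5)]+[(z,8) for z in range(118,90,-2)]:
    h=bot.move_l([x,y,z],feed=fd,until_force=13)
    s=log(z,h)
    if h or s["wrist_force"][2]-f0>15 or np.hypot(*s["wrist_force"][:2])>8: break
E
```

```text
open None [ 1.  -0.7 -0.6] [-0.03  0.    0.01] [ 531.6 -257.1  149.9] 12.22 61.9
up None [-0.  -0.8  0.2] [-0.03 -0.01 -0.06] [ 531.7 -257.2  190. ] 14.04 0.5
165 False [1.2 1.2 0.2] [-0.02 -0.09  0.01] [ 531.6 -257.1  164.8] 14.82 0.2
160 False [0.3 0.2 0.3] [-0.03 -0.06 -0.02] [ 531.7 -257.2  159.8] 15.22 0.8
155 False [-0.6 -0.5 -0.1] [-0.04 -0.03  0.06] [ 531.4 -257.1  154.6] 15.62 0.8
150 False [-0.6  0.4 -0.2] [-0.02  0.04  0.  ] [ 531.5 -257.1  149.7] 16.02 0.4
145 False [-0.6  0.2 -0.8] [ 0.01 -0.03  0.  ] [ 531.5 -257.1  144.7] 16.42 0.3
140 False [-1.1  0.2 -0.5] [-0.02 -0.02 -0.  ] [ 531.5 -257.1  139.7] 16.82 0.9
135 False [ 0.1 -0.8  0.2] [ 0.03 -0.02  0.  ] [ 531.5 -257.1  134.7] 17.22 0.6
130 False [-0.   0.5  0.2] [-0.02 -0.01  0.02] [ 531.5 -257.1  129.7] 17.62 0.5
125 False [-0.3  0.1  0.6] [0.02 0.03 0.01] [ 531.6 -257.1  124.7] 18.02 0.5
120 False [ 1.3 -0.3  2.9] [-0.03 -0.09  0.02] [ 532.  -257.4  120.2] 18.42 0.4
118 False [-0.3  0.6  5.8] [ 0.   -0.   -0.02] [ 532.1 -257.4  118.6] 18.82 0.6
116 False [ 0.2 -0.1  5.6] [0.01 0.03 0.04] [ 532.1 -257.4  116.6] 19.22 0.5
114 False [-0.5 -0.1  5. ] [0.03 0.05 0.  ] [ 532.1 -257.4  114.6] 19.62 0.1
112 False [-0.6 -0.1  6. ] [-0.02  0.   -0.05] [ 532.1 -257.5  112.6] 20.02 0.4
110 False [ 0.3 -0.2  5.3] [ 0.02  0.03 -0.  ] [ 532.2 -257.5  110.8] 20.42 0.8
108 False [-0.8  0.3  7.1] [0.03 0.   0.02] [ 532.  -257.4  108.6] 20.82 0.6
106 False [-1.3  0.  10.2] [0.11 0.2  0.  ] [ 532.3 -257.7  107.4] 21.22 0.5
104 False [-0.8 -1.  11.3] [0.05 0.14 0.04] [ 532.5 -257.8  105.6] 21.62 0.5
102 False [-2.   0.5 15.3] [0.21 0.47 0.02] [ 532.5 -257.8  104.2] 22.02 0.3
```

Run:
```python
from press import *
for z in np.arange(101.5,88,-.5):
    bot.move_l([x,y,z],feed=4,until_force=8); bot.dwell(.1)
    if log(z)["wrist_force"][2]>18.5: break
```

```text
101.5 None [-3.   1.5 17.4] [0.3  0.6  0.01] [ 532.5 -257.8  104.1] 22.39 0.3
101.0 None [-4.1  1.2 21. ] [0.4  0.81 0.07] [ 532.5 -257.9  104.1] 22.77 0.5
```

Steep rise at 104 mm. I back off slowly: if the cartridge is caught, the push vanishes at once; if not, the valve spring follows up.

Run:
```python
from press import *
for z in (102,103,104,105,106,107,109,111):
    bot.move_l([x,y,z],feed=8); bot.dwell(.1); log(z)
```

```text
102 None [-2.3  1.1 14.4] [ 0.21  0.46 -0.01] [ 532.5 -257.8  104.1] 23.14 0.3
103 None [-0.   0.1  8.2] [0.03 0.08 0.01] [ 532.5 -257.7  104.3] 23.52 0.7
104 None [ 0.3 -0.5  6.7] [ 0.04 -0.02 -0.01] [ 532.3 -257.6  104.9] 23.89 0.6
105 None [ 0.7 -0.1  6.1] [ 0.03 -0.01 -0.  ] [ 532.1 -257.5  105.7] 24.27 0.6
106 None [ 1.2 -1.2  3.5] [-0.14 -0.23  0.05] [ 532.  -257.4  106.1] 24.64 0.5
107 None [1.5 0.3 1.7] [-0.12 -0.34 -0.  ] [ 531.7 -257.2  106.8] 25.02 0.4
109 None [-1.7  0.2  2.1] [0.1  0.17 0.  ] [ 531.3 -257.   108.9] 25.52 0.5
111 None [-2.9  0.1  2.4] [-0.02  0.37 -0.02] [ 531.6 -257.3  111.2] 26.02 0.9
```

The push falls off at about 106 mm, with the stop at 104, so it is caught 34 mm below the rim. I withdraw and check.

Run:
```python
from press import *
for z in (120,130,140,150): bot.move_l([x,y,z],feed=25); log(z)
bot.move_l([x,y,260],feed=120)
bot.reach([430,-20,300],down(np.radians(77.6)));bot.dwell(.3);log("away")
im=cams.capture("side")[:,:,::-1];im2=cams.capture("top")[:,:,::-1]
f=lambda i,x,y,w,h,s:cv2.resize(i[y:y+h,x:x+w],None,fx=s,fy=s,interpolation=cv2.INTER_CUBIC)
cv2.imwrite("pics/crop5.png",np.hstack([f(im,275,210,75,110,5),f(im2,290,150,75,110,5)]))
```

```text
120 None [0.5 0.8 3.2] [ 0.02  0.04 -0.01] [ 532.  -257.3  120.5] 26.52 0.6
130 None [ 0.3 -0.5  3.3] [-0.02  0.06 -0.03] [ 531.8 -257.3  130.3] 27.07 0.9
140 None [-0.7 -0.4 -0.3] [0.03 0.02 0.02] [ 531.5 -257.1  139.8] 27.62 0.2
150 None [ 0.4 -0.5 -0.2] [-0.   -0.01 -0.03] [ 531.7 -257.2  150.1] 28.18 0.5
away None [ 0.3  0.1 -0.1] [-0.01 -0.01  0.03] [430.3 -20.6 299.6] 30.56 0.5
```

View pics/crop5.png

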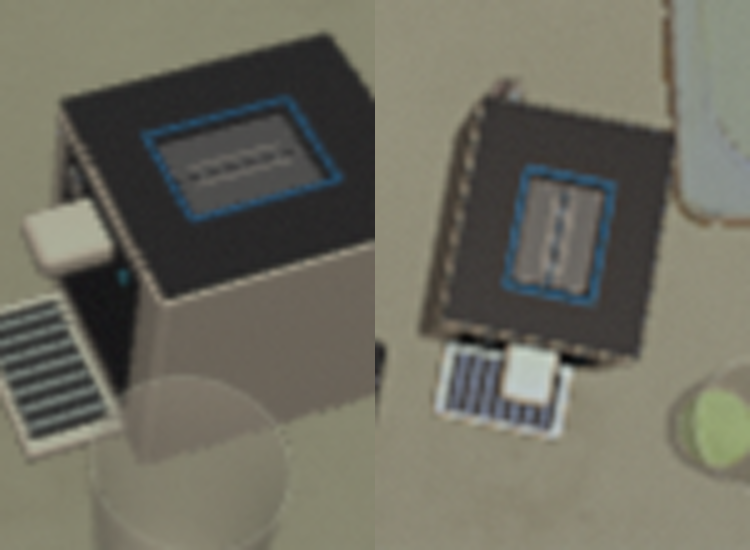

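Both shutters lie flat and shut in the blue ring (crop (240,160) and (560,240)), and the cartridge is below them. They could not have closed if it had sprung back up. The tumbler is in place. Handing in.

```bash
python3 -c "
from h import *
print(ticket.finish_job())"
```

```text
the job is handed in; nothing more can be done
None
```

The cartridge is caught about 34 mm below the rim by feel, both shutters look shut above it in the last pictures, and the job was handed in after about 31 s; the hand-in call returned no verdict.

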